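# Put the lens-care products back on their own display risers

### The job

The four lens-care products on the desk each stand on the wrong wooden riser: stand every one upright, in the middle of the riser that has the shape of its own foot (large bottle on the large round riser, small drop bottle on the small round one, square carton on the square one, oblong carton on the oblong one), the cartons lined up with the edges of their risers. All the risers are taken at the start, so park a product on the empty rubber mat when you need a free spot. Let no product fall over, and leave the contact-lens case where it lies.

Things in the scene. Friction and masses are not known exactly. Their poses are not given: they have to be found in the camera images.
- big_bottle: large white lens-solution bottle, round, standing: body 58 mm diameter and straight up to 92 mm above the foot, then a short shoulder and a 28 mm grey cap, 115 mm high in all, 0.14 to 0.28 kg; origin at the centre of its foot, z up; loose.
- dropper: small white eye-drop bottle, round, standing: body 34 mm diameter and straight up to 44 mm above the foot, then a narrow tapered grey cap, 70 mm high in all, 0.03 to 0.06 kg; origin at the centre of its foot, z up; loose.
- square_carton: upright paper carton with a blue band, square foot 54 x 54 mm, 84 mm high, rigid, 0.07 to 0.14 kg; x and y axes run square to its sides; origin at the centre of its foot, z up; loose.
- oblong_carton: paper carton with a blue band, oblong foot 42 mm (its x) by 92 mm (its y), 60 mm high, rigid, 0.06 to 0.13 kg; origin at the centre of its foot, z up; loose.
- riser_big_round: large round display riser: flat wooden disc, 110 mm diameter, 18 mm high; origin at the centre of its underside, z up; fixed to the desk.
- riser_small_round: small round display riser: flat wooden disc, 78 mm diameter, 18 mm high; origin at the centre of its underside, z up; fixed to the desk.
- riser_square: square display riser: flat wooden block 96 x 96 mm, 18 mm high, axes along its sides; origin at the centre of its underside, z up; fixed to the desk.
- riser_oblong: oblong display riser: flat wooden block 68 mm (its x) by 124 mm (its y), 18 mm high; origin at the centre of its underside, z up; fixed to the desk.
- mat: empty dark rubber counter mat, 110 mm (its x) by 130 mm (its y), 4 mm thick, a free spot to stand a product on meanwhile; origin at the centre of its underside, z up; fixed to the desk.
- lens_case: contact-lens case that happens to lie among the risers: two round white wells side by side, 32 mm (its x) by 72 mm (its y), 17 mm high; bystander, loose; origin at the centre of its underside.
There are look-alikes about, which are no part of the job. What is shaped like the oblong_carton but pink or red is not meant. Leave any pink look-alike of the square_carton alone.

How it is judged:
By the outcome, as a careful person would: the job done as asked, in the order asked, and still so for the second after the job is handed in, with the robot touching nothing.
It also fails if it takes over 141 s, if anything falls off the work surface, if the arm or the gripper's body presses on something with over 40 N, if the wrist force passes 120 N, or if a joint passes its speed limit or range.

### The arm

A 6-joint arm with a two-finger parallel gripper is mounted at the origin on the work surface. World frame = base frame: x ahead of the robot, y to its left, z up, the work surface at z = 0. Lengths are in m, angles in rad, forces in N, time in s.
With the tool pointing down it reaches from about 0.35 to 0.975 m from the base axis. Payload 4.9 kg.
Tool frame: the origin (TCP) lies on the mounting face of the last link; the fingertips stand 173 mm ahead of it and the grasp point (between the pads) lies ctrl.pinch_z ahead of it (ctrl.pinch_z is the distance from the TCP to the grasp point, in m); z points along the fingers, y is the line along which they close (so a half turn about z gives the same grasp; the last joint's range is limited). The gripper opens to 85 mm and grips with 20 to 120 N. Pads are 22 mm wide; open, the fingers measure 114 mm over their backs; the gripper's body (76 mm by 85 mm) begins 54 mm behind the grasp point. The pads swing forward as they close: fully open they stand 13 mm farther back than shut.
Start: joints at [-1.325, 0.053, 1.613, -0, 1.476, -0.119], TCP at [0.223, -0.584, 0.405] pointing down, gripper open.
Joint ranges: [-3.01, 3.01], [-1.01, 2.22], [0.06, 2.58], [-1.02, 4.17], [0.09, 2.62], [-3.14, 3.14]. Speed limits (rad/s): [2.57, 2.57, 3.14, 3.14, 3.14, 3.14].

### API

Orientations are given as a rotation vector (axis times angle).
In Python, from station import telemetry, eyes, ctrl gives the robot as it stands.
- The arm moves only by the tool apply_moves, never from a script. Its argument "plan" is a list of rows, each a list of 5 numbers: the finger opening in m, from 0 to 0.0854, then the shift along the tool's x, y, z in m, then the turn about the tool's z in rad. In form: [[jaw, x, y, z, roll], ...]. A call has 1 to 12 rows; each row is the pose to reach, as a shift and turn from the pose commanded when the call began, along the tool's axes at that moment; what a row does not reach only later rows make up. A row lasts 1/12 s, in which the tool goes at most 41.7 mm and 7.16 degrees, less where a joint would pass 70% of its speed; a pose out of reach is approached as far as the arm can. A call with a gripper value outside its range is refused whole. The fingers move at their own pace and stop on an object; "newtons" is the grip in N (left out, the last holds). Time passes only in rows, so rows that repeat a pose let the fingers close. It gives the time, the measured TCP pose, the force, the opening and the grip force at its end, in the units of the state.
- telemetry.get_obs(): the state, without advancing time (a new reading comes with each control period).
- eyes.get_image(name): name is "scene" or "top" or "wrist"; returns a dict with "img" (480x640x3 uint8, blue, green, red), "range_z" (480x640 float32, m along the optical axis (not along the pixel's ray), 0 where there is no reading), "K" (3x3 intrinsics, pixels), "pose" (4x4, takes a point from camera to world coordinates); the wrist camera has in their place "hand_eye" (4x4, takes a point from camera to tool coordinates, whose origin is the TCP and whose axes are the flange's). Camera axes: x right, y down, z forward; pixel columns grow to the right and rows downward; lengths in m; the calibration is good to about 2 mm. A picture is of the moment at which its call begins: read the wrist's pose just before it.
- ctrl.finish_job(): hands the job in; it is judged then, once.
Trained networks look in a picture, given as the dict that the camera call returned (one of the last four; its "shot" number tells which), for a name from the list of things; names that differ only in an ending like _2 or _b are one class to them, and where a whole thing is asked for, a point or a joint stands for the part that bears it (a point fixed in the world has none). Each returns a list of dicts, best first, with "confidence" (0 to 1); they miss things now and then, are a little off and sometimes report something else, mostly with a low value. They report only what shows in the picture. A call takes as long as a camera call. They do not tell look-alikes from the thing itself.
- eyes.search_frame(thing, picture): "box" ([left, top, right, bottom] in pixels, round what is visible of it).
- eyes.outline_of(thing, picture): "region" (480x640 bool, what is visible of it) and "box" ([left, top, right, bottom] in pixels, round what is visible of it).
- eyes.tip_of(thing, picture): "point" ([column, row] in pixels: a listed point, or the origin of a listed thing).
The state is a dict: "t": time; "q": joint angles; "dq": joint speeds; "effort": joint torques, N m; "tool_pos": TCP position; "tool_rot": TCP orientation; "contact_force": force on the tool from outside, world axes, zero at the start; "wrist_torque": the same for the moment, N m; "opening": finger opening in m; "grip_force": force on a finger pad.
Only numpy, scipy, OpenCV 4.12 (cv2) and the standard library are available. Lean on these libraries where they do the work, as an engineer would, in place of code of your own. Each camera call takes 0.05 s, during which the arm holds its last target. There are 200 camera calls.

## Working session

There is one attempt and no reset: what is moved stays moved. The work goes in short steps, Python scripts to look and compute and a tool call to move; the robot and the scene stay as the last step left them, time stands still between calls to the robot, and variables do not carry over. Pictures are saved under pics/ and viewed, at most 14 in all, crops included, and the job is handed in when it is done.

Besides the shell and the picture viewer there is one more tool, called after "Request:" as a command line: name --pt "numbers of a row" for each row, then --argument value for the rest. apply_moves: Moves the arm, as the interface text tells. Its arguments: {"type":"object","properties":{"plan":{"type":"array","items":{"type":"array","items":{"type":"number"}}},"newtons":{"type":"number"}},"required":["plan"]}

```bash
mkdir -p pics; ls
python3 - <<'E'
from station import telemetry, eyes, ctrl
import cv2, numpy as np
print(ctrl.pinch_z); o=telemetry.get_obs(); print(o['t'],o['tool_pos'],o['tool_rot'],o['opening'])
T=['big_bottle','dropper','square_carton','oblong_carton','riser_big_round','riser_small_round','riser_square','riser_oblong','mat','lens_case']
for n in ['top','scene']:
    p=eyes.get_image(n); cv2.imwrite(f'pics/{n}0.png',p['img']); print(n,p['K'].tolist(),p['pose'].round(3).tolist())
    if n=='top':
        for t in T:
            for r in eyes.search_frame(t,p)[:3]: print(t,np.round(r['box']),round(r['confidence'],2))
E
```

```text
pics
0.1547
0.0 [ 0.22289659 -0.58360112  0.40344652] [-3.08744242e+00 -5.69524024e-01  2.74015908e-04] 0.0854794579797112
top [[620.1770634653403, 0.0, 319.6606695979852], [0.0, 620.1770634653403, 235.87791832427843], [0.0, 0.0, 1.0]] [[0.025, -0.987, 0.159, 0.409], [-1.0, -0.024, 0.009, -0.015], [-0.005, -0.159, -0.987, 1.097], [0.0, 0.0, 0.0, 1.0]]
big_bottle [144. 272. 190. 312.] 0.89
dropper [294. 185. 315. 205.] 0.81
dropper [143. 275. 190. 311.] 0.57
square_carton [284. 295. 318. 329.] 0.98
square_carton [345. 297. 391. 340.] 0.89
square_carton [270. 354. 307. 397.] 0.86
oblong_carton [140. 166. 201. 205.] 0.96
oblong_carton [139.  88. 200. 124.] 0.93
oblong_carton [144. 273. 190. 313.] 0.72
riser_big_round [145. 166. 208. 224.] 0.94
riser_small_round [280. 288. 326. 330.] 0.68
riser_square [277. 172. 332. 229.] 0.72
mat [416. 188. 493. 249.] 0.67
lens_case [430. 306. 468. 329.] 0.93
scene [[620.7763597684402, 0.0, 328.89388805406975], [0.0, 620.7763597684402, 235.380247247495], [0.0, 0.0, 1.0]] [[-0.408, 0.515, -0.754, 1.398], [0.913, 0.228, -0.339, 0.35], [-0.002, -0.826, -0.563, 0.669], [0.0, 0.0, 0.0, 1.0]]
```

View pics/top0.png

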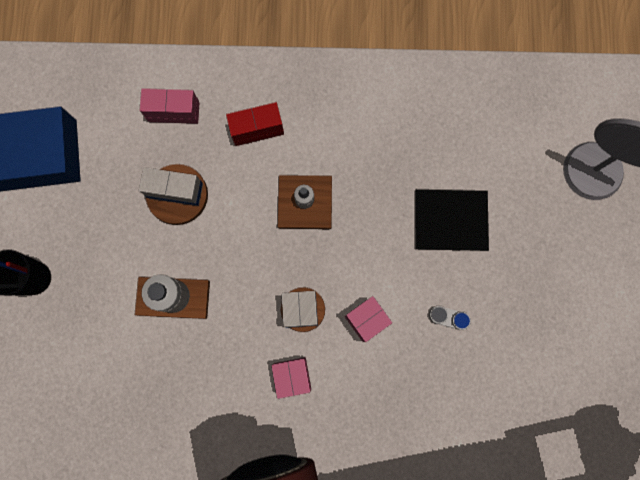

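View pics/scene0.png

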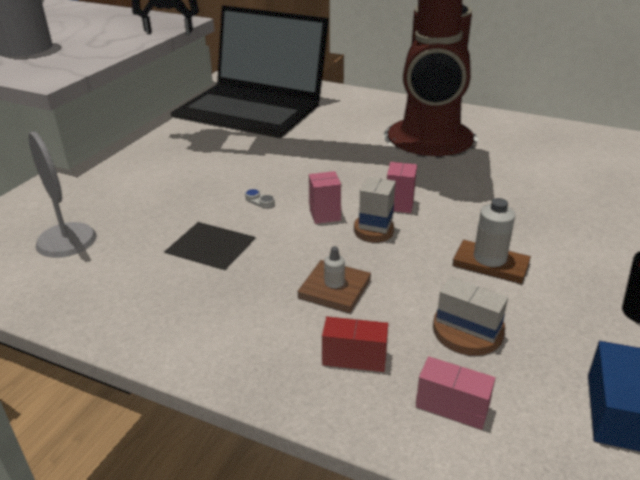

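```bash
cat > h.py <<'E'
from station import telemetry, eyes, ctrl
import cv2, numpy as np
from scipy.spatial.transform import Rotation as R
def cloud(p,T=None):
    z=p['range_z']; K=p['K']; T=p['pose'] if T is None else T
    v,u=np.mgrid[:480,:640]
    P=np.stack([(u-K[0,2])*z/K[0,0],(v-K[1,2])*z/K[1,1],z],-1)@T[:3,:3].T+T[:3,3]
    P[z<=0]=np.nan
    return P
def wrist():
    o=telemetry.get_obs(); p=eyes.get_image('wrist')
    W=np.eye(4);W[:3,:3]=R.from_rotvec(o['tool_rot']).as_matrix();W[:3,3]=o['tool_pos']
    return o,p,cloud(p,W@p['hand_eye'])
def rect(P,box,z0,z1,circ=False):
    # box in world x0,x1,y0,y1
    x0,x1,y0,y1=box
    m=(P[...,0]>x0)&(P[...,0]<x1)&(P[...,1]>y0)&(P[...,1]<y1)&(P[...,2]>z0)&(P[...,2]<z1)
    m=cv2.morphologyEx(m.astype(np.uint8),cv2.MORPH_OPEN,np.ones((2,2),np.uint8))>0
    q=P[m][:,:2].astype(np.float32)*1000
    if len(q)<8: return None
    zz=np.median(P[m][:,2])
    if circ: c,r=cv2.minEnclosingCircle(q); return np.round(c,1),'r',round(r,1),'z',round(zz*1000,1),len(q)
    (c,s,a)=cv2.minAreaRect(q); return np.round(c,1),np.round(s,1),'ang',round(a,1),'z',round(zz*1000,1),len(q)
E
python3 - <<'E'
from h import *
p=eyes.get_image('top'); P=cloud(p)
def at(u,v): return P[v,u].round(3)
for n,u,v in [('bigr',195,210),('oblr',200,305),('sqr',285,222),('smr',320,310),('mat',452,220),('desk',380,250),('obl',172,185),('bot',157,292),('drop',304,190),('sq',300,308),('case',439,315),('case2',461,321),('pink1',368,318),('pink2',290,378),('red',255,122),('pink3',168,100)]: print(n,at(u,v))
def bb(u,v,d=.085):
    x,y=P[v,u,:2]; return x-d,x+d,y-d,y+d
for n,u,v,c in [('bigr',175,195,1),('oblr',172,297,0),('sqr',304,202,0),('smr',302,310,1)]: print(n,rect(P,bb(u,v,.075),.012,.024,c))
print('mat',rect(P,bb(452,220),.002,.008))
print('obl',rect(P,bb(172,188),.068,.09)); print('sq',rect(P,bb(302,310,.06),.092,.112))
print('bot',rect(P,bb(157,292,.05),.122,.145,1)); print('botbody',rect(P,bb(160,294,.07),.09,.114,1)); print('drop',rect(P,bb(304,195,.04),.04,.1,1),rect(P,bb(304,195,.04),.075,.1,1))
E
```

```text
bigr [0.624 0.216 0.019]
oblr [0.457 0.198 0.02 ]
sqr [0.607 0.056 0.017]
smr [ 0.454 -0.01   0.015]
mat [ 0.621 -0.242  0.002]
desk [ 0.564 -0.115 -0.005]
obl [0.655 0.246 0.075]
bot [0.471 0.244 0.132]
drop [0.649 0.021 0.088]
sq [0.453 0.022 0.102]
case [ 0.45  -0.216  0.012]
case2 [ 0.441 -0.253  0.019]
pink1 [ 0.44  -0.088  0.086]
pink2 [0.342 0.035 0.083]
red [0.775 0.111 0.062]
pink3 [0.812 0.266 0.06 ]
bigr (array([653.4, 252.2]), 'r', 54.9, 'z', np.float64(nan), 1347)
oblr (array([468.7, 244. ]), array([113.4,  67.9]), 'ang', 88.8, 'z', np.float64(nan), 1160)
sqr (array([645.5,  20.1]), array([96.7, 95.6]), 'ang', 2.4, 'z', np.float64(nan), 2448)
smr (array([453.7,  18.7]), 'r', 38.9, 'z', np.float64(nan), 407)
mat (array([ 612.4, -256.7]), array([186.2,  56.5]), 'ang', 61.8, 'z', np.float64(nan), 2444)
obl (array([664.6, 251.9]), array([90.7, 53.3]), 'ang', 83.0, 'z', np.float64(nan), 1380)
sq (array([439.8,  10.3]), array([39.1, 78.2]), 'ang', 48.6, 'z', np.float64(nan), 1147)
bot (array([470.5, 245. ]), 'r', 14.4, 'z', np.float64(nan), 263)
botbody (array([467.9, 252.2]), 'r', 36.7, 'z', np.float64(107.9), 273)
drop (array([651.5,  21.3]), 'r', 20.3, 'z', np.float64(65.4), 354) (array([649. ,  21.8]), 'r', 8.1, 'z', np.float64(84.2), 68)
```

```bash
cat >> h.py <<'E'
def yaw(o): 
    M=R.from_rotvec(o['tool_rot']).as_matrix(); return np.degrees(np.arctan2(M[1,0],M[0,0]))
def go(x,y,z,yw=None,frm=None):
    """TCP target (m, deg tool-x heading) -> tool shift & roll; frm=(x,y,z,yaw)"""
    if frm is None:
        o=telemetry.get_obs(); frm=(*o['tool_pos'],yaw(o))
    a=np.radians(frm[3]); d=np.array([x,y,z])-frm[:3]
    yw=frm[3] if yw is None else yw
    dr=(yw-frm[3]+180)%360-180
    sx=d[0]*np.cos(a)+d[1]*np.sin(a); sy=d[0]*np.sin(a)-d[1]*np.cos(a)
    print('shift %.4f %.4f %.4f roll %.4f'%(sx,sy,-d[2],-np.radians(dr)),'rows',max(np.linalg.norm(d)/.0417,abs(dr)/7.16).round(1))
E
python3 - <<'E'
from h import *
o=telemetry.get_obs();print(yaw(o),R.from_rotvec(o['tool_rot']).as_matrix().round(3).tolist())
p=eyes.get_image('wrist');print(p['hand_eye'].round(4).tolist(),p['K'].round(1).tolist())
go(.50,.13,.55,0)
E
```

```text
20.900683366848224 [[0.934, 0.357, 0.0], [0.357, -0.934, -0.0], [0.0, 0.0, -1.0]]
[[-0.0003, -0.9601, -0.2795, 0.0707], [1.0, -0.0003, 0.0001, -0.0003], [-0.0001, -0.2795, 0.9601, 0.0315], [0.0, 0.0, 0.0, 1.0]] [[361.4, 0.0, 327.7], [0.0, 361.4, 241.7], [0.0, 0.0, 1.0]]
shift 0.5135 -0.5681 -0.1452 roll 0.3648 rows 18.7
```

Request:
apply_moves --pt "0.085 0.03 -0.03 -0.02 0.05" --pt "0.085 0.055 -0.06 -0.02 0.1" --pt "0.085 0.08 -0.09 -0.02 0.15" --pt "0.085 0.108 -0.12 -0.02 0.2" --pt "0.085 0.135 -0.15 -0.02 0.25" --pt "0.085 0.162 -0.18 -0.02 0.3" --pt "0.085 0.19 -0.21 -0.02 0.3648" --pt "0.085 0.22 -0.24 -0.02 0.3648" --pt "0.085 0.25 -0.27 -0.02 0.3648" --pt "0.085 0.28 -0.3 -0.02 0.3648" --pt "0.085 0.31 -0.33 -0.02 0.3648" --pt "0.085 0.34 -0.36 -0.02 0.3648"

```text
t: 1.7
tool_pos: [0.4107, -0.1277, 0.4252]
tool_rot: [3.141, -0.001, 0.002]
contact_force: [1.2, -0.4, -0.7]
opening: 0.0848
grip_force: 0.0
```

Run:
```python
from h import *
o=telemetry.get_obs();print(o['t'],o['tool_pos'],yaw(o)); go(.54,.12,.42,0)
```

```text
1.7 [ 0.4107465  -0.12767337  0.42515873] -0.020598528409394825
shift 0.1292 -0.2477 0.0052 roll -0.0004 rows 6.7
```

Request:
apply_moves --pt "0.085 0.129 -0.248 0.005 0" --pt "0.085 0.129 -0.248 0.005 0" --pt "0.085 0.129 -0.248 0.005 0" --pt "0.085 0.129 -0.248 0.005 0" --pt "0.085 0.129 -0.248 0.005 0" --pt "0.085 0.129 -0.248 0.005 0" --pt "0.085 0.129 -0.248 0.005 0" --pt "0.085 0.129 -0.248 0.005 0" --pt "0.085 0.129 -0.248 0.005 0" --pt "0.085 0.129 -0.248 0.005 0"

```text
t: 2.53
tool_pos: [0.5395, 0.1181, 0.4196]
tool_rot: [3.141, 0.0, -0.001]
contact_force: [-0.4, -0.0, 0.9]
opening: 0.0847
grip_force: 0.0
```

```bash
sed -i 's/np.ones((2,2)/np.ones((3,3)/; s/np.median(P\[m/np.nanmedian(P[m/' h.py
cat >> h.py <<'E'
def measure(P):
    B=lambda x,y,d:(x-d,x+d,y-d,y+d)
    for n,x,y,d,a,b,c in [('bigr',.653,.252,.07,.011,.026,1),('oblr',.47,.24,.075,.011,.026,0),('sqr',.6455,.02,.07,.011,.026,0),('smr',.454,.019,.045,.011,.026,1),
      ('obl',.655,.252,.07,.07,.09,0),('sq',.453,.02,.045,.094,.112,0),('bottop',.468,.245,.04,.124,.145,1),('botsh',.468,.245,.04,.1,.145,1),('drop',.65,.021,.03,.075,.1,1),('dropb',.65,.021,.03,.035,.1,1)]:
        print(n,rect(P,B(x,y,d),a,b,c))
E
python3 - <<'E'
from h import *
o,p,P=wrist(); print(o['t'],o['tool_pos'],yaw(o)); cv2.imwrite('pics/w1.png',p['img'])
measure(P); print('TOP'); measure(cloud(eyes.get_image('top')))
print(P[240:250,320].round(3)[0], P[400,200:220:10].round(3))
np.save('w1.npy',P)
E
```

```text
2.5333 [0.53946879 0.11805062 0.41960232] 0.003948144141299652
bigr (array([655.5, 253.9]), 'r', 55.1, 'z', np.float64(17.2), 5374)
oblr (array([471. , 250.5]), array([124.7,  68.5]), 'ang', 88.5, 'z', np.float64(17.2), 3469)
sqr (array([647. ,  23.2]), array([96.4, 96.5]), 'ang', 0.6, 'z', np.float64(17.3), 8944)
smr (array([455.9,  21.8]), 'r', 38.7, 'z', np.float64(17.4), 1034)
obl (array([659.6, 254.2]), array([92.8, 42.1]), 'ang', 82.6, 'z', np.float64(77.2), 6906)
sq (array([452.9,  24.5]), array([54.9, 54.1]), 'ang', 5.5, 'z', np.float64(101.3), 2222)
bottop (array([473.4, 247. ]), 'r', 14.2, 'z', np.float64(132.1), 829)
botsh (array([473.9, 246.9]), 'r', 28.9, 'z', np.float64(116.1), 2774)
drop (array([649.1,  24.3]), 'r', 7.8, 'z', np.float64(86.3), 365)
dropb (array([649. ,  24.1]), 'r', 17.2, 'z', np.float64(65.7), 1681)
TOP
bigr None
oblr (array([482.6, 211.8]), array([49.4, 41.8]), 'ang', 88.8, 'z', np.float64(17.4), 501)
sqr (array([646.5,  23.3]), array([96.8, 96. ]), 'ang', 1.3, 'z', np.float64(17.2), 2449)
smr (array([455.3,  20.5]), 'r', 38.7, 'z', np.float64(17.3), 373)
obl None
sq (array([452.5,  23.6]), array([54. , 53.9]), 'ang', 5.3, 'z', np.float64(101.5), 1142)
bottop (array([472.3, 244.4]), 'r', 13.6, 'z', np.float64(132.0), 175)
botsh (array([476.9, 239.4]), 'r', 27.1, 'z', np.float64(116.6), 660)
drop (array([648.8,  23.2]), 'r', 7.7, 'z', np.float64(85.3), 69)
dropb (array([648.7,  23.4]), 'r', 17.4, 'z', np.float64(65.9), 366)
[0.499 0.127 0.   ] [[ 0.556  0.145  0.324]
 [ 0.285  0.269 -0.001]]
```

View pics/w1.png

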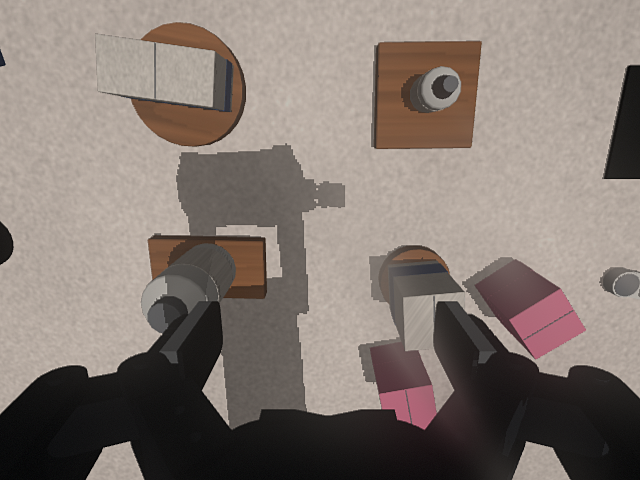

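Run:
```python
from h import *
o=telemetry.get_obs(); print(o['t'],o['tool_pos'],yaw(o),o['q'].round(2) if hasattr(o['q'],'round') else o['q']); go(.649,.0242,.26,0); go(.649,.0242,.198,0)
```

```text
2.6333 [0.53930051 0.11731385 0.41983886] -0.07608114046606079 [ 0.08 -0.13  1.77 -0.    1.51  1.65]
shift 0.1098 0.0930 0.1598 roll -0.0013 rows 5.2
shift 0.1098 0.0930 0.2218 roll -0.0013 rows 6.3
```

Request:
apply_moves --pt "0.06 0.037 0.031 0.02 0" --pt "0.06 0.063 0.053 0.045 0" --pt "0.06 0.09 0.076 0.07 0" --pt "0.06 0.11 0.093 0.1 0" --pt "0.06 0.11 0.093 0.14 0" --pt "0.06 0.11 0.093 0.155 0" --pt "0.06 0.11 0.093 0.155 0" --pt "0.06 0.11 0.093 0.155 0"

```text
t: 3.3
tool_pos: [0.6488, 0.0241, 0.2635]
tool_rot: [-3.141, 0.003, 0.005]
contact_force: [0.6, 0.2, 0.9]
opening: 0.0602
grip_force: 0.0
```

Run:
```python
from h import *
o=telemetry.get_obs(); print(o['t'],o['tool_pos'],yaw(o),o['opening']); go(.649,.0242,.198,0)
```

```text
3.3 [0.64881155 0.02409227 0.26350664] -0.10887131846241162 0.06015349491660266
shift 0.0002 -0.0001 0.0655 roll -0.0019 rows 1.6
```

Descend, close, lift a bit.

Request:
apply_moves --pt "0.06 0 0 0.035 0" --pt "0.06 0 0 0.0655 0" --pt "0.06 0 0 0.0655 0" --pt "0.06 0 0 0.0655 0" --pt "0.02 0 0 0.0655 0" --pt "0.02 0 0 0.0655 0" --pt "0.02 0 0 0.0655 0" --pt "0.02 0 0 0.0655 0" --pt "0.02 0 0 0.0655 0" --pt "0.02 0 0 0.0655 0" --newtons 25

```text
t: 4.13
tool_pos: [0.6513, 0.0252, 0.2034]
tool_rot: [3.141, 0.0, 0.009]
contact_force: [-0.2, 0.1, 7.0]
opening: 0.0332
grip_force: 25.4
```

Run:
```python
from h import *
o,p,P=wrist(); print(o['t'],o['tool_pos'],yaw(o),o['opening'],o['grip_force'],o['contact_force'].round(1));cv2.imwrite('pics/w2.png',p['img'])
o=telemetry.get_obs(); print(o['t'],o['tool_pos'],o['contact_force'].round(1));
```

```text
4.1333 [0.65126021 0.02517314 0.20339978] 0.005226159405440222 0.033180328699833145 25.350416708970442 [-0.2  0.1  7. ]
4.1833 [0.6512443  0.02520111 0.20337352] [ 0.  -0.9  6.6]
```

View pics/w2.png

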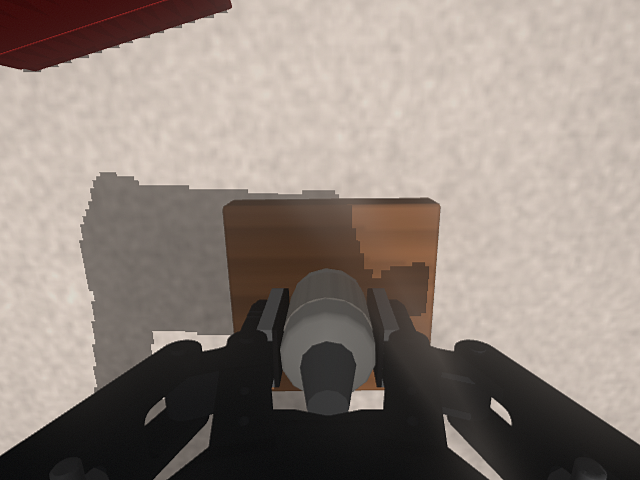

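Request:
apply_moves --pt "0.02 0 0 -0.02 0" --pt "0.02 0 0 -0.05 0" --pt "0.02 -0.004 0.035 -0.06 0" --pt "0.02 -0.009 0.075 -0.06 0" --pt "0.02 -0.014 0.115 -0.06 0" --pt "0.02 -0.018 0.155 -0.06 0" --pt "0.02 -0.022 0.195 -0.06 0" --pt "0.02 -0.026 0.235 -0.06 0" --pt "0.02 -0.03 0.262 -0.04 0" --pt "0.02 -0.03 0.267 -0.02 0" --pt "0.02 -0.03 0.267 -0.01 0" --pt "0.02 -0.03 0.267 -0.01 0"

```text
t: 5.18
tool_pos: [0.6185, -0.2414, 0.2066]
tool_rot: [-3.139, 0.001, 0.007]
contact_force: [-1.1, 2.0, -1.6]
opening: 0.033
grip_force: 25.1
```

Run:
```python
from h import *
o,p,P=wrist(); print(o['t'],o['tool_pos'],yaw(o),o['opening'],o['grip_force'],o['contact_force'].round(1))
t=eyes.get_image('top'); Q=cloud(t); m=(t['img'].max(-1)<25)&(Q[...,0]>.54)&(Q[...,0]<.7)&(Q[...,1]>-.34)&(Q[...,1]<-.16); print(m.sum(), Q[m].min(0),Q[m].max(0))
cv2.imwrite('pics/s3.png',np.hstack([p['img'][::2,::2],t['img'][120:360,300:620]]))
```

```text
5.1833 [ 0.61846022 -0.24138392  0.20662278] -0.05020253561912993 0.03303918244345248 25.139439087943174 [-1.1  2.  -1.6]
1557 [ 0.54002909 -0.29997184 -0.00298871] [ 0.67516527 -0.16031123  0.38278948]
```

View pics/s3.png

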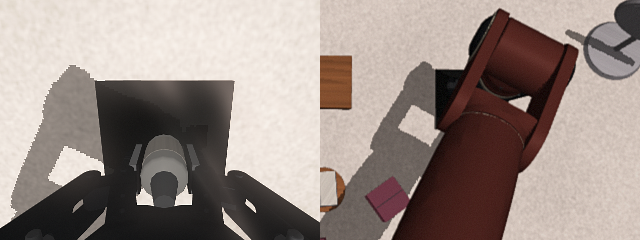

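Request:
apply_moves --pt "0.02 0 0 0.01 0" --pt "0.02 0 0 0.018 0" --pt "0.02 0 0 0.018 0" --pt "0.02 0 0 0.018 0" --pt "0.05 0 0 0.018 0" --pt "0.06 0 0 0.018 0" --pt "0.06 0 0 0.018 0" --pt "0.06 0 0 0.018 0" --pt "0.06 0 0 -0.015 0" --pt "0.06 0 0 -0.055 0" --pt "0.078 0 0 -0.095 0" --pt "0.078 0 0 -0.11 0"

```text
t: 6.28
tool_pos: [0.621, -0.2425, 0.327]
tool_rot: [3.137, -0.0, 0.015]
contact_force: [0.7, -1.2, 1.0]
opening: 0.0779
grip_force: 0.0
```

Run:
```python
from h import *
o,p,P=wrist(); print(o['t'],o['tool_pos'],yaw(o),o['opening'],o['contact_force'].round(1))
print(rect(P,(.57,.67,-.29,-.19),.055,.09,1),rect(P,(.57,.67,-.29,-.19),.03,.09,1))
go(.4529,.0245,.33,95.5)
```

```text
6.2833 [ 0.62100952 -0.24247394  0.32700582] -0.001109893163349668 0.07791980793273752 [ 0.7 -1.2  1. ]
(array([ 617.4, -241. ]), 'r', 9.1, 'z', np.float64(70.7), 571) (array([ 617.1, -240.7]), 'r', 17.1, 'z', np.float64(52.1), 1888)
shift -0.1686 -0.2672 -0.0012 roll -1.6668 rows 13.3
```

Request:
apply_moves --pt "0.078 -0.013 -0.02 0 -0.12" --pt "0.078 -0.026 -0.04 0 -0.24" --pt "0.078 -0.04 -0.064 0 -0.36" --pt "0.078 -0.055 -0.088 0 -0.48" --pt "0.078 -0.07 -0.112 0 -0.6" --pt "0.078 -0.085 -0.135 0 -0.72" --pt "0.078 -0.1 -0.159 0 -0.84" --pt "0.078 -0.115 -0.183 0 -0.96" --pt "0.078 -0.13 -0.207 0 -1.08" --pt "0.078 -0.145 -0.23 0 -1.2" --pt "0.078 -0.158 -0.25 0 -1.32" --pt "0.078 -0.1686 -0.267 0 -1.44"

```text
t: 7.33
tool_pos: [0.4498, 0.0264, 0.3187]
tool_rot: [-2.355, -2.079, 0.0]
contact_force: [0.1, -0.5, -0.1]
opening: 0.0777
grip_force: 0.0
```

Run:
```python
from h import *
o=telemetry.get_obs(); print(o['t'],o['tool_pos'],yaw(o))
go(.4529,.0245,.32,95.5)
```

```text
7.3333 [0.44982594 0.02644453 0.31874297] 82.8678439209599
shift -0.0015 0.0033 -0.0013 roll -0.2205 rows 1.8
```

Request:
apply_moves --pt "0.078 -0.0015 0.003 0 -0.11" --pt "0.078 -0.0015 0.003 0 -0.223" --pt "0.078 -0.0015 0.003 0 -0.223" --pt "0.078 -0.0015 0.003 0 -0.223"

```text
t: 7.67
tool_pos: [0.4537, 0.0234, 0.319]
tool_rot: [-2.12, -2.318, 0.0]
contact_force: [-0.4, 0.1, -0.4]
opening: 0.0777
grip_force: 0.0
```

Run:
```python
from h import *
o,p,P=wrist(); print(o['t'],o['tool_pos'],yaw(o)); measure(P)
go(.4529,.0245,.225,95.5); cv2.imwrite('pics/w4.png',p['img'])
```

```text
7.6667 [0.45369421 0.02342087 0.31900461] 95.11927138353134
bigr None
oblr None
sqr (array([646.1,  23.4]), array([97.7, 96.2]), 'ang', 0.6, 'z', np.float64(17.2), 14267)
smr (array([460.3,  33.6]), 'r', 36.2, 'z', np.float64(17.2), 782)
obl None
sq (array([452.3,  24.6]), array([54.1, 54.4]), 'ang', 5.3, 'z', np.float64(101.3), 9221)
bottop None
botsh None
drop None
dropb None
shift 0.0013 -0.0007 0.0940 roll -0.0067 rows 2.3
```

View pics/w4.png

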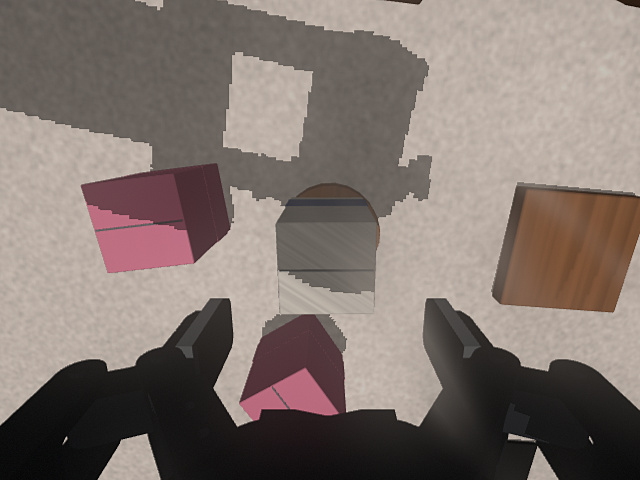

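Request:
apply_moves --pt "0.078 0.001 -0.001 0.035 -0.005" --pt "0.078 0.001 -0.001 0.07 -0.005" --pt "0.078 0.001 -0.001 0.094 -0.005" --pt "0.078 0.001 -0.001 0.094 -0.005" --pt "0.078 0.001 -0.001 0.094 -0.005" --pt "0.04 0.001 -0.001 0.094 -0.005" --pt "0.04 0.001 -0.001 0.094 -0.005" --pt "0.04 0.001 -0.001 0.094 -0.005" --pt "0.04 0.001 -0.001 0.094 -0.005" --pt "0.04 0.001 -0.001 0.094 -0.005" --pt "0.04 0.001 -0.001 0.094 -0.005" --newtons 30

```text
t: 8.63
tool_pos: [0.454, 0.0241, 0.2278]
tool_rot: [2.109, 2.324, 0.004]
contact_force: [-0.7, 0.2, 6.6]
opening: 0.0535
grip_force: 33.1
```

Run:
```python
from h import *
o,p,P=wrist(); print(o['t'],o['tool_pos'],yaw(o),o['opening'],o['grip_force'],o['contact_force'].round(1)); measure(P)
z=o['tool_pos'][2]; x,y=o['tool_pos'][:2]
go(x,y,z+.06); go(.646,.0234,z+.05,90.8)
```

```text
8.6333 [0.45397228 0.02414563 0.22775735] 95.55607440057102 0.053492184374462876 33.084699511528015 [-0.7  0.2  6.6]
bigr None
oblr None
sqr (array([607.1,  18.6]), array([ 42.1, 104.2]), 'ang', 18.0, 'z', np.float64(17.1), 8974)
smr (array([451.5,  51. ]), 'r', 26.3, 'z', np.float64(17.3), 1719)
obl None
sq (array([452.1,  30.6]), array([92.4, 42.9]), 'ang', 6.0, 'z', np.float64(101.4), 26514)
bottop None
botsh None
drop None
dropb None
shift -0.0000 0.0000 -0.0600 roll -0.0000 rows 1.4
shift -0.0194 0.1911 -0.0500 roll 0.0830 rows 4.8
```

Request:
apply_moves --pt "0.04 0 0 -0.025 0" --pt "0.04 0 0 -0.05 0" --pt "0.04 -0.003 0.03 -0.05 0.04" --pt "0.04 -0.007 0.07 -0.05 0.083" --pt "0.04 -0.011 0.11 -0.05 0.083" --pt "0.04 -0.015 0.15 -0.05 0.083" --pt "0.04 -0.018 0.18 -0.04 0.083" --pt "0.04 -0.0195 0.191 -0.02 0.083" --pt "0.04 -0.0195 0.191 -0.015 0.083" --pt "0.04 -0.0195 0.191 -0.015 0.083" --pt "0.04 -0.0195 0.191 -0.015 0.083"

```text
t: 9.6
tool_pos: [0.6438, 0.0236, 0.2397]
tool_rot: [-2.204, -2.236, 0.002]
contact_force: [0.5, 0.7, -1.7]
opening: 0.0535
grip_force: 32.6
```

Run:
```python
from h import *
o,p,P=wrist(); print(o['t'],o['tool_pos'],yaw(o),o['opening'],o['grip_force'],o['contact_force'].round(1)); measure(P)
go(.646,.0234,.228,90.8)
p2=eyes.get_image('scene'); cv2.imwrite('pics/s5.png',np.hstack([p['img'][::2,::2],p2['img'][120:360,180:500]]))
```

```text
9.6 [0.64383165 0.0235635  0.2396838 ] 90.81494542833055 0.05354799021383486 32.616246342659 [ 0.5  0.7 -1.7]
bigr None
oblr None
sqr (array([646.3,  42.1]), array([96.5, 59. ]), 'ang', 0.4, 'z', np.float64(17.2), 9818)
smr (array([457.7,  21. ]), 'r', 39.2, 'z', np.float64(17.3), 7096)
obl None
sq None
bottop None
botsh None
drop (array([650. ,  40.8]), 'r', 31.6, 'z', np.float64(90.0), 830)
dropb (array([650. ,  40.8]), 'r', 31.6, 'z', np.float64(87.6), 990)
shift -0.0002 0.0020 0.0127 roll 0.0002 rows 0.3
```

View pics/s5.png

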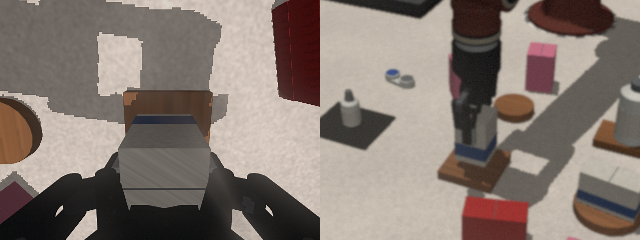

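Request:
apply_moves --pt "0.04 0 0.0025 0.006 0.002" --pt "0.04 0 0.0025 0.012 0.002" --pt "0.04 0 0.0025 0.014 0.002" --pt "0.04 0 0.0025 0.014 0.002" --pt "0.06 0 0.0025 0.014 0.002" --pt "0.078 0 0.0025 0.014 0.002" --pt "0.078 0 0.0025 0.014 0.002" --pt "0.078 0 0.0025 0.0 0.002" --pt "0.078 0 0.0025 -0.035 0.002" --pt "0.078 0 0.0025 -0.07 0.002" --pt "0.078 0 0.0025 -0.08 0.002" --pt "0.078 0 0.0025 -0.08 0.002"

```text
t: 10.7
tool_pos: [0.6487, 0.0234, 0.3266]
tool_rot: [2.202, 2.23, 0.01]
contact_force: [1.5, 0.4, 0.7]
opening: 0.0782
grip_force: 0.0
```

Run:
```python
from h import *
o,p,P=wrist(); print(o['t'],o['tool_pos'],yaw(o),o['opening'],o['contact_force'].round(1)); measure(P)
print(rect(P,(.6,.7,-.03,.075),.09,.115))
go(.617,-.241,.30,0);go(.617,-.241,.30,90)
```

```text
10.7 [0.64866273 0.02339951 0.32658356] 90.70295170829732 0.07818751014206185 [1.5 0.4 0.7]
bigr None
oblr None
sqr (array([646.6,  23.9]), array([96.3, 95.1]), 'ang', 0.7, 'z', np.float64(17.2), 5914)
smr (array([455.5,  21.2]), 'r', 39.6, 'z', np.float64(17.3), 7663)
obl None
sq None
bottop None
botsh None
drop (array([633.8,  50.6]), 'r', 13.8, 'z', np.float64(87.6), 306)
dropb (array([636.4,  50.6]), 'r', 16.4, 'z', np.float64(76.6), 577)
(array([647. ,  24.2]), array([54.2, 54.3]), 'ang', 0.7, 'z', np.float64(101.3), 8733)
shift -0.2641 -0.0341 0.0232 roll 1.5830 rows 12.7
shift -0.2641 -0.0341 0.0232 roll 0.0122 rows 6.4
```

Request:
apply_moves --pt "0.06 -0.038 -0.005 0 0.01" --pt "0.06 -0.078 -0.01 0 0.012" --pt "0.06 -0.118 -0.015 0.01 0.012" --pt "0.06 -0.158 -0.02 0.02 0.012" --pt "0.06 -0.198 -0.025 0.03 0.012" --pt "0.06 -0.238 -0.03 0.05 0.012" --pt "0.06 -0.264 -0.034 0.07 0.012" --pt "0.06 -0.264 -0.034 0.07 0.012" --pt "0.06 -0.264 -0.034 0.07 0.012"

```text
t: 11.5
tool_pos: [0.6145, -0.2418, 0.2456]
tool_rot: [-2.219, -2.213, 0.003]
contact_force: [0.4, 0.4, -0.2]
opening: 0.0601
grip_force: 0.0
```

Run:
```python
from h import *
o,p,P=wrist(); print(o['t'],o['tool_pos'],yaw(o),o['opening']); 
print(rect(P,(.57,.67,-.29,-.19),.065,.09,1),rect(P,(.57,.67,-.29,-.19),.03,.09,1))
go(.6172,-.2408,.188,90)
```

```text
11.5 [ 0.61450653 -0.24176758  0.2455964 ] 89.83789597833326 0.06014012570656323
(array([ 613.5, -234. ]), 'r', 43.1, 'z', np.float64(80.0), 2060) (array([ 613.5, -234. ]), 'r', 43.1, 'z', np.float64(54.2), 5242)
shift 0.0000 0.0017 0.0595 roll -0.0010 rows 1.4
```

Request:
apply_moves --pt "0.06 0.0005 0.002 0.03 0" --pt "0.06 0.0005 0.002 0.06 0" --pt "0.06 0.0005 0.002 0.06 0" --pt "0.06 0.0005 0.002 0.06 0" --pt "0.02 0.0005 0.002 0.06 0" --pt "0.02 0.0005 0.002 0.06 0" --pt "0.02 0.0005 0.002 0.06 0" --pt "0.02 0.0005 0.002 0.06 0" --pt "0.02 0.0005 0.002 0.06 0" --newtons 25

```text
t: 12.3
tool_pos: [0.6196, -0.2407, 0.1932]
tool_rot: [2.218, 2.219, 0.003]
contact_force: [0.2, 2.1, 5.9]
opening: 0.0329
grip_force: 25.5
```

Run:
```python
from h import *
o=telemetry.get_obs(); print(o['t'],o['tool_pos'],yaw(o),o['opening'],o['grip_force'],o['contact_force'].round(1)) 
x,y,z=o['tool_pos']; go(.4558,.0215,z+.08,90)
```

```text
12.3 [ 0.61958851 -0.24066587  0.19320609] 90.01402122304988 0.03291773409451213 25.4552194790449 [0.2 2.1 5.9]
shift 0.2622 -0.1637 -0.0800 roll 0.0002 rows 7.7
```

Request:
apply_moves --pt "0.02 0 0 -0.03 0" --pt "0.02 0.01 0 -0.065 0" --pt "0.02 0.035 0 -0.09 0" --pt "0.02 0.07 -0.015 -0.1 0" --pt "0.02 0.107 -0.03 -0.105 0" --pt "0.02 0.14 -0.05 -0.105 0" --pt "0.02 0.17 -0.075 -0.105 0" --pt "0.02 0.2 -0.1 -0.105 0" --pt "0.02 0.23 -0.128 -0.105 0" --pt "0.02 0.255 -0.155 -0.095 0" --pt "0.02 0.262 -0.1637 -0.06 0" --pt "0.02 0.262 -0.1637 -0.04 0"

```text
t: 13.3
tool_pos: [0.4521, 0.0234, 0.229]
tool_rot: [-2.218, -2.225, -0.001]
contact_force: [0.0, 0.7, -1.4]
opening: 0.0333
grip_force: 25.3
```

Request:
apply_moves --pt "0.02 0 0 0 0" --pt "0.02 0 0 0 0" --pt "0.02 0 0 0 0"

```text
t: 13.55
tool_pos: [0.4557, 0.0212, 0.232]
tool_rot: [2.22, 2.22, 0.003]
contact_force: [0.8, 0.3, -0.5]
opening: 0.033
grip_force: 25.2
```

Run:
```python
from h import *
o,p,P=wrist(); print(o['t'],o['tool_pos'],yaw(o),o['opening'],o['grip_force'],o['contact_force'].round(1)) 
go(.4558,.0215,.2072,90); cv2.imwrite('pics/w6.png',p['img'])
```

```text
13.55 [0.45570283 0.02117673 0.23195442] 89.98314833530459 0.03303422415982055 25.243099862127565 [ 0.8  0.3 -0.5]
shift 0.0004 -0.0002 0.0252 roll -0.0005 rows 0.6
```

View pics/w6.png

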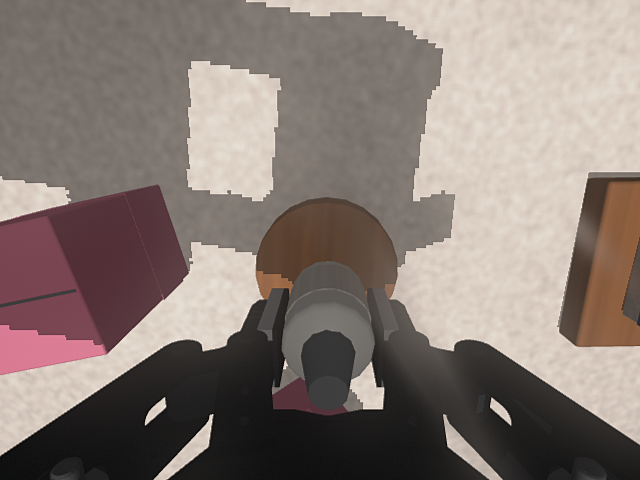

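Request:
apply_moves --pt "0.02 0 0 0.012 0" --pt "0.02 0 0 0.022 0" --pt "0.02 0 0 0.026 0" --pt "0.02 0 0 0.026 0" --pt "0.02 0 0 0.026 0" --pt "0.04 0 0 0.026 0" --pt "0.05 0 0 0.026 0" --pt "0.05 0 0 0.026 0" --pt "0.05 0 0 0.01 0" --pt "0.05 0 0 -0.03 0" --pt "0.05 0 0 -0.07 0" --pt "0.078 0 0 -0.1 0"

```text
t: 14.6
tool_pos: [0.4548, 0.0215, 0.3329]
tool_rot: [2.22, 2.22, 0.002]
contact_force: [0.6, -0.7, -0.2]
opening: 0.0605
grip_force: 0.0
```

Run:
```python
from h import *
o,p,P=wrist(); print(o['t'],o['tool_pos'],yaw(o),o['opening'],o['contact_force'].round(1)); measure(P)
print(rect(P,(.41,.5,-.02,.06),.075,.1,1),rect(P,(.41,.5,-.02,.06),.045,.1,1))
o=telemetry.get_obs(); print(o['tool_pos']); go(.6596,.2542,.33,-7.4); go(.6596,.2542,.33,172.6)
```

```text
14.6 [0.45481195 0.02147311 0.33287293] 90.00284200877726 0.0604680740514179 [ 0.6 -0.7 -0.2]
bigr None
oblr None
sqr (array([646. ,  23.5]), array([97.1, 95.9]), 'ang', 0.6, 'z', np.float64(17.2), 7030)
smr (array([455. ,  21.6]), 'r', 38.9, 'z', np.float64(17.3), 4678)
obl None
sq None
bottop None
botsh None
drop (array([635.9,  24.3]), 'r', 30.9, 'z', np.float64(87.4), 389)
dropb (array([637.8,  24. ]), 'r', 32.2, 'z', np.float64(73.9), 893)
(array([455.8,  21.4]), 'r', 8.1, 'z', np.float64(86.5), 485) (array([455.6,  21.6]), 'r', 17.2, 'z', np.float64(66.1), 2015)
[0.45672034 0.02133049 0.33964694]
shift 0.2328 0.2029 0.0096 roll 1.7002 rows 13.6
shift 0.2328 0.2029 0.0096 roll -1.4414 rows 11.5
```

Request:
apply_moves --pt "0.07 0.028 0.024 0 0.02" --pt "0.07 0.056 0.048 0 0.04" --pt "0.07 0.084 0.072 0 0.06" --pt "0.07 0.112 0.097 0 0.09" --pt "0.07 0.14 0.121 0 0.129" --pt "0.07 0.168 0.146 0 0.129" --pt "0.07 0.196 0.17 0 0.129" --pt "0.07 0.22 0.191 0 0.129" --pt "0.07 0.233 0.203 0 0.129" --pt "0.07 0.233 0.203 0 0.129" --pt "0.07 0.233 0.203 0 0.129"

```text
t: 15.57
tool_pos: [0.6577, 0.255, 0.3289]
tool_rot: [-2.358, -2.075, 0.003]
contact_force: [-1.0, 1.5, -0.4]
opening: 0.0704
grip_force: 0.0
```

Run:
```python
from h import *
o,p,P=wrist(); print(o['t'],o['tool_pos'],yaw(o)); measure(P)
o=telemetry.get_obs(); print(o['tool_pos'],yaw(o))
go(.6596,.2542,.207,82.6)
```

```text
15.5667 [0.65773151 0.25498262 0.32891577] 82.67025977092983
bigr (array([655.4, 254.2]), 'r', 55.1, 'z', np.float64(17.3), 6380)
oblr (array([470.6, 250.6]), array([123.9,  69.2]), 'ang', 88.7, 'z', np.float64(17.3), 7467)
sqr None
smr (array([445.9,  41.6]), 'r', 32.5, 'z', np.float64(17.5), 1542)
obl (array([659.3, 254.6]), array([92. , 42.1]), 'ang', 82.5, 'z', np.float64(77.3), 9002)
sq None
bottop (array([481.2, 245.5]), 'r', 11.6, 'z', np.float64(128.5), 527)
botsh (array([473.7, 247. ]), 'r', 29.4, 'z', np.float64(114.0), 5847)
drop None
dropb None
[0.65734036 0.25431255 0.32911768] 82.6279544823427
shift 0.0002 0.0023 0.1221 roll 0.0005 rows 2.9
```

Request:
apply_moves --pt "0.07 0 0.002 0.04 0" --pt "0.07 0 0.002 0.08 0" --pt "0.07 0 0.002 0.11 0" --pt "0.07 0 0.002 0.122 0" --pt "0.07 0 0.002 0.122 0" --pt "0.07 0 0.002 0.122 0" --pt "0.03 0 0.002 0.122 0" --pt "0.03 0 0.002 0.122 0" --pt "0.03 0 0.002 0.122 0" --pt "0.03 0 0.002 0.122 0" --pt "0.03 0 0.002 0.122 0" --pt "0.03 0 0.002 0.122 0" --newtons 30

```text
t: 16.62
tool_pos: [0.6609, 0.2547, 0.2119]
tool_rot: [2.358, 2.072, 0.007]
contact_force: [-1.3, -0.0, 7.6]
opening: 0.0413
grip_force: 31.8
```

Run:
```python
from h import *
o=telemetry.get_obs(); print(o['t'],o['tool_pos'],yaw(o),o['opening'],o['grip_force'],o['contact_force'].round(1)) 
x,y,z=o['tool_pos']; go(.621,-.242,z+.08,90)
```

```text
16.6167 [0.66085454 0.25467419 0.2118992 ] 82.62046276904854 0.04129879415343303 31.786844730377197 [-1.3 -0.   7.6]
shift -0.4977 0.0243 -0.0800 roll -0.1288 rows 12.1
```

Request:
apply_moves --pt "0.03 0 0 -0.03 0" --pt "0.03 0 0 -0.07 0" --pt "0.03 -0.01 0 -0.105 0" --pt "0.03 -0.035 0.001 -0.13 0" --pt "0.03 -0.07 0.003 -0.135 0" --pt "0.03 -0.11 0.005 -0.135 0" --pt "0.03 -0.15 0.007 -0.135 0" --pt "0.03 -0.19 0.009 -0.135 0" --pt "0.03 -0.23 0.011 -0.135 0" --pt "0.03 -0.27 0.013 -0.135 0" --pt "0.03 -0.31 0.015 -0.135 0" --pt "0.03 -0.35 0.017 -0.135 0"

```text
t: 17.62
tool_pos: [0.6309, -0.0967, 0.3439]
tool_rot: [2.359, 2.073, 0.001]
contact_force: [0.2, 0.8, -1.6]
opening: 0.0417
grip_force: 31.1
```

Request:
apply_moves --pt "0.03 -0.035 0.0015 0 -0.04" --pt "0.03 -0.07 0.003 0.005 -0.08" --pt "0.03 -0.108 0.005 0.02 -0.129" --pt "0.03 -0.138 0.007 0.045 -0.129" --pt "0.03 -0.148 0.007 0.08 -0.129" --pt "0.03 -0.148 0.007 0.105 -0.129" --pt "0.03 -0.148 0.007 0.11 -0.129" --pt "0.03 -0.148 0.007 0.11 -0.129" --pt "0.03 -0.148 0.007 0.11 -0.129"

```text
t: 18.37
tool_pos: [0.62, -0.2424, 0.2346]
tool_rot: [2.219, 2.221, 0.001]
contact_force: [0.4, 0.1, -0.3]
opening: 0.0417
grip_force: 31.0
```

Run:
```python
from h import *
o,p,P=wrist(); print(o['t'],o['tool_pos'],yaw(o),o['opening'],o['grip_force'],o['contact_force'].round(1)); go(.621,-.242,.1979,90); cv2.imwrite('pics/w7.png',p['img'])
```

```text
18.3667 [ 0.61998187 -0.24237035  0.23457283] 90.05009641980861 0.041668149916307816 31.027405858039856 [ 0.4  0.1 -0.3]
shift 0.0004 0.0005 0.0379 roll 0.0011 rows 0.9
```

View pics/w7.png

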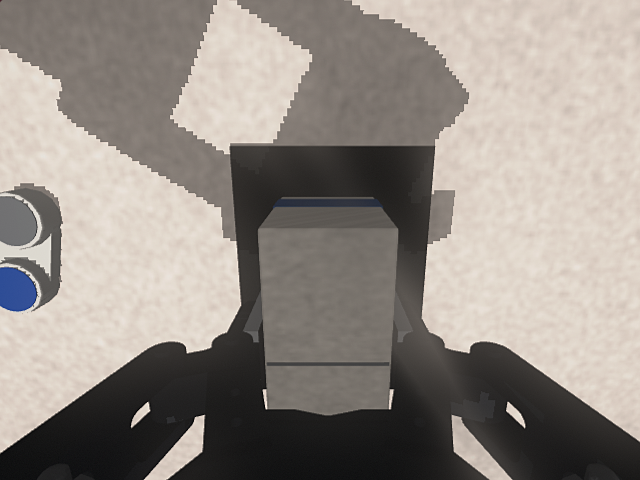

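Request:
apply_moves --pt "0.03 0 0 0.02 0" --pt "0.03 0 0 0.034 0" --pt "0.03 0 0 0.0385 0" --pt "0.03 0 0 0.0385 0" --pt "0.03 0 0 0.0385 0" --pt "0.055 0 0 0.0385 0" --pt "0.07 0 0 0.0385 0" --pt "0.07 0 0 0.0385 0" --pt "0.07 0 0 0.02 0" --pt "0.07 0 0 -0.02 0" --pt "0.07 0 0 -0.06 0" --pt "0.082 0 0 -0.1 0"

```text
t: 19.42
tool_pos: [0.6191, -0.2424, 0.3339]
tool_rot: [-2.22, -2.221, 0.001]
contact_force: [1.0, 0.4, 1.3]
opening: 0.08
grip_force: 0.0
```

Run:
```python
from h import *
o,p,P=wrist(); print(o['t'],o['tool_pos'],yaw(o),o['opening'],o['contact_force'].round(1))
print(rect(P,(.56,.68,-.31,-.17),.055,.075))
o=telemetry.get_obs(); print(o['tool_pos']); go(.4736,.247,.34,90)
```

```text
19.4167 [ 0.61907409 -0.24238726  0.33391428] 90.01629347048674 0.07995643617178709 [1.  0.4 1.3]
(array([ 620.1, -243. ]), array([92.1, 42.1]), 'ang', 90.0, 'z', np.float64(63.3), 7790)
[ 0.6213833  -0.24345347  0.34565393]
shift 0.4905 -0.1476 0.0057 roll 0.0004 rows 12.3
```

Request:
apply_moves --pt "0.082 0.038 -0.011 0 0" --pt "0.082 0.076 -0.022 0 0" --pt "0.082 0.115 -0.034 0 0" --pt "0.082 0.154 -0.046 0 0" --pt "0.082 0.193 -0.058 0 0" --pt "0.082 0.232 -0.07 0 0" --pt "0.082 0.271 -0.081 0 0" --pt "0.082 0.31 -0.093 0 0" --pt "0.082 0.349 -0.105 0 0" --pt "0.082 0.388 -0.117 0 0" --pt "0.082 0.427 -0.129 0 0" --pt "0.082 0.46 -0.139 0 0"

```text
t: 20.47
tool_pos: [0.4791, 0.2196, 0.3332]
tool_rot: [-2.22, -2.223, -0.001]
contact_force: [0.8, 0.1, -0.4]
opening: 0.0819
grip_force: 0.0
```

Request:
apply_moves --pt "0.082 0.03 -0.009 0 0" --pt "0.082 0.03 -0.009 0 0" --pt "0.082 0.03 -0.009 0 0" --pt "0.082 0.03 -0.009 0 0"

```text
t: 20.8
tool_pos: [0.4714, 0.2472, 0.3331]
tool_rot: [2.221, 2.222, -0.001]
contact_force: [-0.0, -0.6, 0.7]
opening: 0.0818
grip_force: 0.0
```

Run:
```python
from h import *
o,p,P=wrist(); print(o['t'],o['tool_pos'],yaw(o),o['opening']); measure(P)
o=telemetry.get_obs(); print(o['tool_pos'])
go(.4736,.247,.246,90)
```

```text
20.8 [0.47136236 0.24715893 0.33305819] 90.03236428188958 0.08176051752155054
bigr (array([654.8, 254.2]), 'r', 55.5, 'z', np.float64(17.2), 14414)
oblr (array([470.7, 276.2]), array([72.3, 68.2]), 'ang', 88.9, 'z', np.float64(17.3), 5247)
sqr None
smr None
obl None
sq None
bottop (array([472.4, 247.5]), 'r', 14.0, 'z', np.float64(132.2), 2315)
botsh (array([472.3, 247.5]), 'r', 28.9, 'z', np.float64(115.8), 7928)
drop None
dropb (array([640.9,  50.1]), 'r', 20.1, 'z', np.float64(64.9), 106)
[0.47158671 0.2466908  0.33307998]
shift 0.0003 0.0020 0.0871 roll -0.0005 rows 2.1
```

Request:
apply_moves --pt "0.082 0.0005 0.001 0.035 0" --pt "0.082 0.0005 0.001 0.065 0" --pt "0.082 0.0005 0.001 0.085 0" --pt "0.082 0.0005 0.001 0.087 0" --pt "0.082 0.0005 0.001 0.087 0" --pt "0.082 0.0005 0.001 0.087 0" --pt "0.045 0.0005 0.001 0.087 0" --pt "0.045 0.0005 0.001 0.087 0" --pt "0.045 0.0005 0.001 0.087 0" --pt "0.045 0.0005 0.001 0.087 0" --pt "0.045 0.0005 0.001 0.087 0" --pt "0.045 0.0005 0.001 0.087 0" --newtons 45

```text
t: 21.85
tool_pos: [0.4731, 0.2482, 0.2485]
tool_rot: [2.22, 2.221, 0.004]
contact_force: [-1.6, -0.9, 5.4]
opening: 0.0569
grip_force: 48.4
```

Run:
```python
from h import *
o=telemetry.get_obs(); print(o['t'],o['tool_pos'],yaw(o),o['opening'],o['grip_force'],o['contact_force'].round(1)) 
x,y,z=o['tool_pos']; go(.6553,.2541,z+.06,90)
```

```text
21.85 [0.47311881 0.24815799 0.24853957] 90.02506599887141 0.05685423998621029 48.35354761511553 [-1.6 -0.9  5.4]
shift 0.0059 0.1822 -0.0600 roll 0.0004 rows 4.6
```

Request:
apply_moves --pt "0.045 0 0 -0.02 0" --pt "0.045 0 0 -0.05 0" --pt "0.045 0.001 0.02 -0.06 0" --pt "0.045 0.002 0.055 -0.06 0" --pt "0.045 0.003 0.09 -0.06 0" --pt "0.045 0.004 0.125 -0.06 0" --pt "0.045 0.005 0.158 -0.05 0" --pt "0.045 0.006 0.178 -0.03 0" --pt "0.045 0.0065 0.182 -0.02 0" --pt "0.045 0.0065 0.182 -0.02 0" --pt "0.045 0.0065 0.182 -0.02 0"

```text
t: 22.77
tool_pos: [0.6535, 0.2544, 0.2646]
tool_rot: [-2.22, -2.22, 0.005]
contact_force: [-0.3, 0.1, -2.5]
opening: 0.0569
grip_force: 49.3
```

Run:
```python
from h import *
o,p,P=wrist(); print(o['t'],o['tool_pos'],yaw(o),o['opening'],o['grip_force'],o['contact_force'].round(1)); measure(P) 
go(.6553,.2546,.2485,90)
s=eyes.get_image('scene'); cv2.imwrite('pics/s8.png',s['img'][100:400,340:640])
```

```text
22.7667 [0.65350531 0.25435038 0.26460384] 90.01941106414277 0.05688449539542329 49.25119958992582 [-0.3  0.1 -2.5]
bigr (array([655.3, 254.3]), 'r', 55.0, 'z', np.float64(17.3), 11479)
oblr (array([471.1, 250.5]), array([124.4,  68.9]), 'ang', 88.1, 'z', np.float64(17.3), 18093)
sqr None
smr None
obl (array([650.6, 274.9]), array([51.2, 15.5]), 'ang', 3.2, 'z', np.float64(80.5), 1150)
sq None
bottop None
botsh None
drop None
dropb None
shift 0.0000 0.0017 0.0176 roll 0.0006 rows 0.4
```

View pics/s8.png

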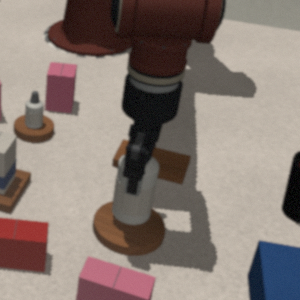

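Request:
apply_moves --pt "0.045 0 0.0017 0.01 0" --pt "0.045 0 0.0017 0.016 0" --pt "0.045 0 0.0017 0.0175 0" --pt "0.045 0 0.0017 0.0175 0" --pt "0.045 0 0.0017 0.0175 0" --pt "0.07 0 0.0017 0.0175 0" --pt "0.082 0 0.0017 0.0175 0" --pt "0.082 0 0.0017 0.0175 0" --pt "0.082 0 0.0017 0 0" --pt "0.082 0 0.0017 -0.035 0" --pt "0.082 0 0.0017 -0.075 0" --pt "0.082 0 0.0017 -0.09 0"

```text
t: 23.87
tool_pos: [0.6572, 0.2547, 0.3634]
tool_rot: [2.218, 2.218, 0.013]
contact_force: [0.2, 0.9, 2.0]
opening: 0.0819
grip_force: 0.0
```

Run:
```python
from h import *
o,p,P=wrist(); print(o['t'],o['tool_pos'],yaw(o),o['opening'],o['contact_force'].round(1)); measure(P)
print(rect(P,(.61,.7,.21,.3),.124,.145,1),rect(P,(.61,.7,.21,.3),.1,.145,1))
o=telemetry.get_obs(); print(o['tool_pos']); go(.6201,-.243,.35,90)
```

```text
23.8667 [0.65716666 0.25468363 0.36343448] 90.0122587633564 0.08193408389750913 [0.2 0.9 2. ]
bigr (array([655.2, 254.2]), 'r', 55.1, 'z', np.float64(17.2), 5647)
oblr (array([470.5, 250.6]), array([123.8,  69.2]), 'ang', 89.1, 'z', np.float64(17.3), 10645)
sqr (array([646.1,  60.7]), array([95.5, 24.4]), 'ang', 0.6, 'z', np.float64(17.2), 1876)
smr (array([458.9, -12.8]), 'r', 3.6, 'z', np.float64(17.7), 15)
obl (array([653.6, 277.6]), array([43.9, 10.1]), 'ang', 1.2, 'z', np.float64(82.2), 320)
sq None
bottop None
botsh None
drop None
dropb None
(array([654.3, 253.6]), 'r', 14.1, 'z', np.float64(132.1), 1710) (array([654.1, 253.6]), 'r', 28.9, 'z', np.float64(115.7), 6077)
[0.6576828  0.25484634 0.36603446]
shift -0.4978 -0.0377 0.0160 roll 0.0002 rows 12.0
```

Bottle is centred to about 1 mm. Back to the mat for the oblong carton.

Request:
apply_moves --pt "0.07 -0.038 -0.003 0 0" --pt "0.07 -0.078 -0.006 0 0" --pt "0.07 -0.118 -0.009 0 0" --pt "0.07 -0.158 -0.012 0 0" --pt "0.07 -0.198 -0.015 0 0" --pt "0.07 -0.238 -0.018 0 0" --pt "0.07 -0.278 -0.021 0 0" --pt "0.07 -0.318 -0.024 0 0" --pt "0.07 -0.358 -0.027 0.01 0" --pt "0.07 -0.398 -0.03 0.02 0" --pt "0.07 -0.438 -0.033 0.03 0" --pt "0.07 -0.475 -0.036 0.05 0"

```text
t: 24.92
tool_pos: [0.6204, -0.2229, 0.3085]
tool_rot: [2.218, 2.217, 0.002]
contact_force: [1.3, 0.3, 0.8]
opening: 0.0701
grip_force: 0.0
```

Request:
apply_moves --pt "0.07 -0.023 -0.002 0.03 0" --pt "0.07 -0.023 -0.002 0.04 0" --pt "0.07 -0.023 -0.002 0.04 0" --pt "0.07 -0.023 -0.002 0.04 0" --pt "0.07 -0.023 -0.002 0.04 0"

```text
t: 25.33
tool_pos: [0.6189, -0.2423, 0.2679]
tool_rot: [2.218, 2.222, 0.001]
contact_force: [0.0, 0.5, 0.3]
opening: 0.0702
grip_force: 0.0
```

Run:
```python
from h import *
o,p,P=wrist(); print(o['t'],o['tool_pos'],yaw(o),o['opening'])
print(rect(P,(.585,.655,-.295,-.185),.055,.068))
o=telemetry.get_obs(); print(o['tool_pos']); go(.6201,-.243,.193,90)
```

```text
25.3333 [ 0.61890444 -0.24227652  0.26793097] 90.08936484153054 0.07020426187876602
(array([ 620.2, -243.2]), array([42.2, 92.5]), 'ang', 0.0, 'z', np.float64(63.3), 13613)
[ 0.61911427 -0.2421784   0.26850702]
shift -0.0008 0.0010 0.0755 roll 0.0019 rows 1.8
```

Request:
apply_moves --pt "0.07 -0.0008 0.001 0.035 0" --pt "0.07 -0.0008 0.001 0.065 0" --pt "0.07 -0.0008 0.001 0.075 0" --pt "0.07 -0.0008 0.001 0.075 0" --pt "0.07 -0.0008 0.001 0.075 0" --pt "0.03 -0.0008 0.001 0.075 0" --pt "0.03 -0.0008 0.001 0.075 0" --pt "0.03 -0.0008 0.001 0.075 0" --pt "0.03 -0.0008 0.001 0.075 0" --pt "0.03 -0.0008 0.001 0.075 0" --pt "0.03 -0.0008 0.001 0.075 0" --newtons 30

```text
t: 26.3
tool_pos: [0.6202, -0.2445, 0.1943]
tool_rot: [2.218, 2.219, 0.002]
contact_force: [-0.9, 1.2, 6.6]
opening: 0.0412
grip_force: 32.0
```

Run:
```python
from h import *
o=telemetry.get_obs(); print(o['t'],o['tool_pos'],yaw(o),o['opening'],o['grip_force'],o['contact_force'].round(1)) 
x,y,z=o['tool_pos']; go(.4708,.2505,z+.08,88.6)
```

```text
26.3 [ 0.62024842 -0.24450028  0.19431143] 90.01354635199976 0.04119760967966653 32.01356828212738 [-0.9  1.2  6.6]
shift 0.4950 -0.1493 -0.0800 roll 0.0247 rows 12.5
```

Request:
apply_moves --pt "0.03 0 0 -0.03 0" --pt "0.03 0 0 -0.07 0" --pt "0.03 0.01 -0.002 -0.108 0" --pt "0.03 0.04 -0.011 -0.13 0" --pt "0.03 0.078 -0.023 -0.135 0" --pt "0.03 0.117 -0.035 -0.135 0" --pt "0.03 0.156 -0.047 -0.135 0" --pt "0.03 0.195 -0.059 -0.135 0" --pt "0.03 0.234 -0.071 -0.135 0" --pt "0.03 0.273 -0.083 -0.135 0" --pt "0.03 0.312 -0.095 -0.135 0" --pt "0.03 0.35 -0.106 -0.135 0"

```text
t: 27.3
tool_pos: [0.5119, 0.1076, 0.3267]
tool_rot: [2.221, 2.221, 0.001]
contact_force: [1.4, 0.6, -1.0]
opening: 0.0416
grip_force: 31.3
```

Request:
apply_moves --pt "0.03 0.038 -0.011 0 0.01" --pt "0.03 0.076 -0.023 0.005 0.0247" --pt "0.03 0.112 -0.034 0.02 0.0247" --pt "0.03 0.136 -0.041 0.045 0.0247" --pt "0.03 0.1445 -0.0433 0.075 0.0247" --pt "0.03 0.1445 -0.0433 0.09 0.0247" --pt "0.03 0.1445 -0.0433 0.095 0.0247" --pt "0.03 0.1445 -0.0433 0.095 0.0247" --pt "0.03 0.1445 -0.0433 0.095 0.0247" --pt "0.03 0.1445 -0.0433 0.095 0.0247"

```text
t: 28.13
tool_pos: [0.4708, 0.2503, 0.2334]
tool_rot: [2.249, 2.192, 0.005]
contact_force: [0.3, 0.3, -0.8]
opening: 0.0421
grip_force: 31.3
```

Run:
```python
from h import *
o,p,P=wrist(); print(o['t'],o['tool_pos'],yaw(o),o['opening'],o['grip_force'],o['contact_force'].round(1)); go(.4708,.2498,.2083,88.6)
o=telemetry.get_obs(); print(o['tool_pos']); cv2.imwrite('pics/w9.png',p['img'])
```

```text
28.1333 [0.47078991 0.2502941  0.23335675] 88.54274012048845 0.04208528624356456 31.2525075674057 [ 0.3  0.3 -0.8]
shift -0.0005 -0.0000 0.0252 roll -0.0010 rows 0.6
[0.47081552 0.25031243 0.23345417]
```

View pics/w9.png

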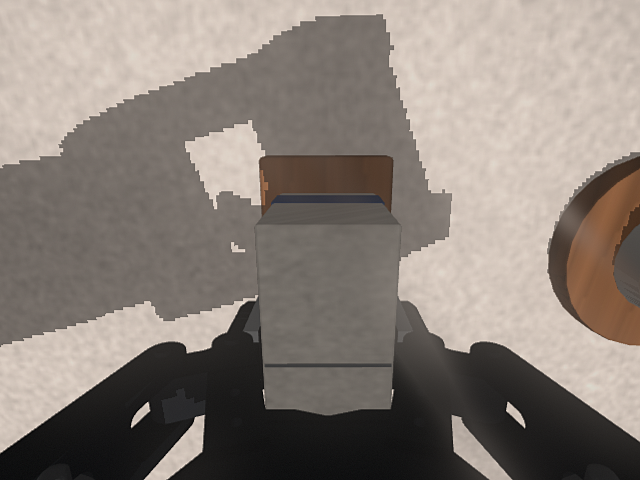

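Aligned over the oblong riser; lower, release, lift.

Request:
apply_moves --pt "0.03 -0.0005 0 0.012 0" --pt "0.03 -0.0005 0 0.022 0" --pt "0.03 -0.0005 0 0.026 0" --pt "0.03 -0.0005 0 0.026 0" --pt "0.03 -0.0005 0 0.026 0" --pt "0.055 -0.0005 0 0.026 0" --pt "0.07 -0.0005 0 0.026 0" --pt "0.07 -0.0005 0 0.026 0" --pt "0.07 -0.0005 0 0.01 0" --pt "0.07 -0.0005 0 -0.03 0" --pt "0.07 -0.0005 0 -0.07 0" --pt "0.07 -0.0005 0 -0.1 0"

```text
t: 29.18
tool_pos: [0.4699, 0.25, 0.3336]
tool_rot: [2.248, 2.194, 0.002]
contact_force: [1.6, 0.3, 1.0]
opening: 0.0701
grip_force: 0.0
```

Request:
apply_moves --pt "0.07 -0.03 0 -0.03 0" --pt "0.07 -0.06 0.02 -0.05 0" --pt "0.07 -0.09 0.04 -0.06 0" --pt "0.07 -0.12 0.06 -0.07 0" --pt "0.07 -0.12 0.06 -0.07 0" --pt "0.07 -0.12 0.06 -0.07 0" --pt "0.07 -0.12 0.06 -0.07 0"

```text
t: 29.77
tool_pos: [0.5266, 0.1286, 0.4003]
tool_rot: [-2.248, -2.192, 0.002]
contact_force: [0.2, 0.7, 0.5]
opening: 0.0697
grip_force: 0.0
```

Run:
```python
from h import *
o,p,P=wrist(); print(o['t'],o['tool_pos'],yaw(o),o['contact_force'].round(1)); measure(P)
B=lambda x,y,d:(x-d,x+d,y-d,y+d)
for n,b,a,c,k in [('obl',B(.47,.25,.06),.065,.09,0),('sq',B(.647,.024,.045),.09,.115,0),('drop',B(.456,.021,.03),.045,.1,1),('bot',B(.655,.254,.045),.1,.145,1)]: print(n,rect(P,b,a,c,k))
t=eyes.get_image('top'); s=eyes.get_image('scene')
cv2.imwrite('pics/f.png',np.hstack([p['img'][::2,::2],s['img'][120:360,220:540]]))
```

```text
29.7667 [0.52661322 0.12855177 0.40029316] 88.56422926467515 [0.2 0.7 0.5]
bigr (array([654.9, 254.2]), 'r', 54.9, 'z', np.float64(17.2), 6392)
oblr (array([470.2, 250.7]), array([123.5,  68.2]), 'ang', 88.6, 'z', np.float64(17.3), 3474)
sqr (array([646.2,  24.1]), array([96. , 95.9]), 'ang', 0.6, 'z', np.float64(17.2), 3271)
smr (array([455.3,  22.1]), 'r', 38.8, 'z', np.float64(17.3), 2116)
obl (array([636.4, 245.3]), array([20.5, 55.4]), 'ang', 23.7, 'z', np.float64(81.3), 826)
sq None
bottop None
botsh None
drop (array([643.6,  50.6]), 'r', 8.3, 'z', np.float64(95.6), 43)
dropb (array([638.8,  50.8]), 'r', 13.2, 'z', np.float64(68.3), 125)
obl (array([470.3, 250.8]), array([90.7, 42.3]), 'ang', 88.6, 'z', np.float64(77.3), 7687)
sq (array([654.4,  32.7]), array([38.6, 38.7]), 'ang', 1.5, 'z', np.float64(101.1), 1284)
drop (array([456.2,  22.3]), 'r', 17.1, 'z', np.float64(66.0), 1200)
bot (array([654. , 252.8]), 'r', 29.4, 'z', np.float64(115.8), 7295)
```

View pics/f.png

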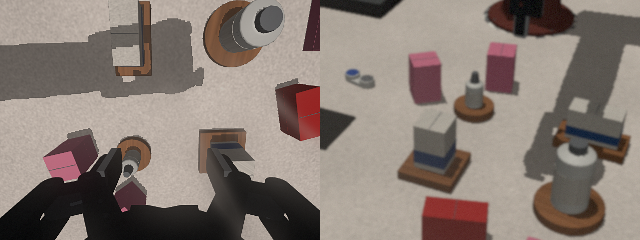

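All four stand centred and aligned (the square carton is partly hidden by a finger here; it measured 0.7 mm off centre right after placing). Handing in.

```bash
python3 -c "
from station import ctrl
print(ctrl.finish_job())"
```

```text
the job is handed in; nothing more can be done
None
```

All four products now stand upright on their own risers, within about 1.5 mm of centre and the cartons lined up with the riser edges; the lens case and the pink and red look-alikes were not touched, and I handed the job in at about 30 s.

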